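# Index and latch the mainspring winder's barrel

## Robot

A 7-joint arm with a two-finger parallel gripper is mounted at the origin on the work surface. World frame = base frame: x ahead of the robot, y to its left, z up, the work surface at z = 0. Lengths are in m, angles in rad, forces in N, time in s.
With the tool pointing down it reaches from about 0.4 to 0.85 m from the base axis. Payload 4.5 kg.
Tool frame: the origin (TCP) lies at the very end of the fingers, on their centre line; the grasp point (between the pads) lies 19 mm behind it; z points along the fingers, y is the line along which they close (so a half turn about z gives the same grasp; the last joint's range is limited). The gripper opens to 88 mm and grips with 3 to 60 N. Pads are 18 mm wide; open, the fingers measure 123 mm over their backs; the gripper's body (75 mm by 187 mm) begins 45 mm behind the grasp point.
Start: joints at [-1.072, 0.689, -0.195, 1.565, 0.157, 0.902, -0.215], TCP at [0.28, 0.559, 0.213] pointing down, gripper open.
Joint ranges: [-3.01, 3.01], [-0.46, 2.08], [-1.47, 1.51], [0.13, 2.56], [-1, 4.14], [0.04, 2.09], [-2.66, 2.66]. Speed limits (rad/s): [2.57, 2.57, 3.14, 3.14, 3.14, 3.14, 3.14].

## Interface

Orientations are given as a unit quaternion [x, y, z, w].
In Python, from plant import r gives the robot as it stands. The module is installed in compiled form; this text tells all that it offers.
- The arm moves only by the tool step_arm, never from a script. Its argument "increments" is a list of rows, each a list of 2 entries, a list of its own where there are three numbers: the shift along the world's x, y, z in cm, then the turn, a rotation vector about the world's x, y, z in degrees. A call has exactly 10 rows; each row shifts and turns the commanded pose from where the row before left it; what a row does not reach is not made up. A row lasts 1/10 s, in which the tool goes at most 50 mm and 8.59 degrees, less where a joint would pass 70% of its speed; a pose out of reach is approached as far as the arm can. A call is refused whole if a number of a shift passes 5 or a number of a turn 8.59, either way. A call with a gripper value outside its range is refused whole. "fingers" is the opening, from 0 (shut) to 1 (fully open), set as the call begins (left out, the last holds). The fingers move at their own pace and stop on an object; "grip_force" is the grip in N (left out, the last holds). Time passes only in rows, so rows that do not move let the fingers close, or fill a call up. It gives the time, the measured TCP pose, the force, the opening and the grip force at its end, in the units of the state.
- r.get_state(): the state, without advancing time (a new reading comes with each control period).
- r.snapshot(name): name is "side" or "top"; returns (picture, depth): 480x640x3 uint8, red, green, blue; 480x640 float32, m along the optical axis (not along the pixel's ray), 0 where there is no reading.
- r.calibration(name): a dict with "fov_y" (degrees; the focal length in pixels is half the picture's height over the tangent of half this angle, whatever the lens; pixels are square), "cx", "cy" (the principal point, pixels), "k1" (the pictures are not rectified: a ray, as slopes to the right and down, at radius r is drawn at 1 + k1 r^2 times it, then the intrinsics apply), "R" (3x3) and "t" (3): a world point X has camera coordinates R X + t. Camera axes: x right, y down, z forward; pixel columns grow to the right and rows downward; lengths in m; the calibration is good to about 2 mm. A picture is of the moment at which its call begins. calibration takes no time and is no camera call.
- r.finish_job(): hands the job in; it is judged then, once.
The state is a dict: "clock": time; "q": joint angles; "qd": joint speeds; "joint_torque": joint torques, N m; "tool_pos": TCP position; "eef_rot": TCP orientation; "contact_force": force on the tool from outside, world axes, zero at the start; "moment": the same for the moment, N m; "opening": opening from 0.0 (shut) to 1.0 (fully open); "finger_force": force on a finger pad.
Only numpy, scipy, OpenCV 4.12 (cv2) and the standard library are available. Lean on these libraries where they do the work, as an engineer would, in place of code of your own. Each camera call takes 0.05 s, during which the arm holds its last target. There are 200 camera calls.

## Task

Get the mainspring winder ready for its next spring: with fingertip friction on the smooth, worn brass rim (it runs a little out of true), turn the barrel until the notch in its index ring, which starts out of sight below, is at the very top and standing still, and only then swing the side lever over so that its nose drops fully home in the notch. The arbor is delicate: never push or squeeze any part of the winder with more than 20 N in all. Let go at the end, and leave the other things on the bench where they are.

Things in the scene. Friction and masses are not known exactly. Their poses are not given: they have to be found in the camera images.
- winder: Cast iron winder fixed to the bench, base 170 x 220 x 20 mm. Origin: centre of the base's underside, z up. Its x runs along the barrel's arbor (away from the robot at yaw 0), its y points to the side where the lever's post stands. The arbor is 120 mm above the bench. Two cheeks 110 mm wide (x = -38..-26 and 39..51 mm), up to 146 mm high, flank the barrel's lower half.
- barrel: Brass barrel; origin on the arbor, 120 mm above the bench, mid-rim; x along the arbor; turns with it. Smooth rim 40 mm wide, radius 60 mm, worn 3 mm out of true at an unknown place: its top rises and falls between 177 and 183 mm as it turns. Turns either way, drag 0.12 N m (2 N at the rim), stays where left. A fingertip pressed on with 6 to 10 N drags it, lighter may slip.
- notch (a point): Mouth of the only notch in the index ring (ring: radius 57 mm, 12 mm thick, of 28 flats, mid-plane 26 mm from the barrel's centre to the winder's +x). Notch 13 mm wide at the mouth, 9 mm at 8 mm depth, 13 mm deep. Site 57 mm from the axis; its z axis points radially outward, straight up when the notch is at the top; x along the arbor.
- latch (a joint): Side lever's angle (rad): 0 = home, nose in the notch (only possible with the notch at the top); starts thrown outward at 1.9 to 2.2. Drag 0.09 N m, stays where left. A 9 mm round bar in the index ring's plane. Its nose, a round-ended pin 8 mm across, 75 mm from the pivot, enters freely within 2 mm of centre; up to 3 mm off it draws the barrel into line if pressed with 5 to 10 N.
- pivot (a point): The lever's pivot on its post, fixed to the winder: 172 mm above the bench, 75 mm to the winder's +y and 26 mm to its +x from the winder's origin. The lever's axis is parallel to the winder's x.
- knob (a point): Centre of the dark wooden ball, 22 mm across, at the lever's end, 117 mm from the pivot. At home it is 110 mm from the pivot towards the winder's -y and 40 mm above it; as the lever opens it moves up and over towards +y in the winder's y-z plane.
- bob: Lacquered pendulum bob, a lens-shaped disc 104 mm across and 22 mm thick lying flat, with a short steel tongue. Leave alone. Origin: centre of its underside.
- bench_block: Plain steel bench block 65 x 65 x 30 mm. Leave alone. Origin: centre of its underside.
- die: Dark tortoiseshell-finished crystal press die, a waisted turned piece 44 mm across and 50 mm tall, standing. Leave alone. Origin: centre of its underside.

How it is judged:
On the way, in this order (a step that is already met when the one before it is completed fails the run):
1. the notch is at the top (within 0.1 rad) and still, with the lever still open (over 1.5 rad) (angle between notch's own z axis and vertical below 0.1 rad and angular speed of barrel below 0.1 rad/s and value of joint latch above 1.5 rad), for 0.3 s.
2. the lever's nose is home in the notch (value of joint latch below 0.06 rad and angle between notch's own z axis and vertical below 0.08 rad), for 0.2 s.
At the end, for the whole second after the job is handed in: The notch is at the top within 0.08 rad, the lever is home (joint latch below 0.06 rad) with its nose in the notch, and the fingers are off the winder (all of step 2 and contact force between the fingers and winder below 0.1 N); the robot touches nothing.
It fails at once if the fingers or the arm push or squeeze the winder, its barrel or its lever with more than 20 N in all (contact force between any of the fingers, the arm and winder above 20 N).
It fails at once if the bob, the bench block or the die is moved more than 20 mm (distance of any of bob, bench_block, die from where it was at the start of the episode above 0.02 m).
It also fails if it takes over 72 s, if anything falls off the work surface, if the arm or the gripper's body presses on something with over 40 N, if the wrist force passes 120 N, or if a joint passes its speed limit or range.

## Working session

There is one attempt and no reset: what is moved stays moved. The work goes in short steps, Python scripts to look and compute and a tool call to move; the robot and the scene stay as the last step left them, time stands still between calls to the robot, and variables do not carry over. Pictures are saved under pics/ and viewed, at most 10 in all, crops included, and the job is handed in when it is done.

Besides the shell and the picture viewer there is one more tool, called after "Emit:" in YAML: its name, and indented under it one key for each argument. step_arm: Moves the arm, as the interface text tells. Its arguments: {"type":"object","properties":{"increments":{"type":"array","items":{"type":"array"}},"fingers":{"type":"number"},"grip_force":{"type":"number"}},"required":["increments"]}

```bash
mkdir -p pics; cat > h.py <<'E'
import numpy as np,cv2
from plant import r
def cal(n):
    c=r.calibration(n); f=240/np.tan(np.radians(c['fov_y'])/2)
    return c,f,np.array(c['R']),np.array(c['t'])
def pts(n,depth):
    c,f,R,t=cal(n); v,u=np.mgrid[0:480,0:640]
    x=(u-c['cx'])/f; y=(v-c['cy'])/f; X,Y=x.copy(),y.copy()
    for _ in range(8):
        s=1+c['k1']*(X*X+Y*Y); X,Y=x/s,y/s
    P=np.stack([X*depth,Y*depth,depth],-1)
    return (P-t)@R
def proj(n,p):
    c,f,R,t=cal(n); q=R@np.array(p)+t; a=q[:2]/q[2]; a=a*(1+c['k1']*(a@a)); return a*f+[c['cx'],c['cy']]
def save(n,name,crop=None,k=1):
    im,d=r.snapshot(n); o=im
    np.savez('pics/'+name+'.npz',im=im,d=d)
    if crop: a,b,c,e=crop; o=im[b:e,a:c]
    o=cv2.resize(o,None,fx=k,fy=k,interpolation=cv2.INTER_CUBIC)
    cv2.imwrite('pics/'+name+'.png',o[:,:,::-1]); return im,d
E
python3 - <<'E'
from h import *
for n in('side','top'):
    im,d=save(n,n+'0'); c,f,R,t=cal(n); print(n,f,c['k1'],'cam at',-R.T@t,'fwd',R[2],(d>0).mean())
s=r.get_state(); print(s['clock'],s['tool_pos'],s['eef_rot'],s['contact_force'],s['opening'])
E
```

```text
side 572.7347570265563 -0.17517241395539748 cam at [ 0.08691525 -0.77106386  0.79208059] fwd [ 0.4128125   0.70400357 -0.57789689] 0.9960188802083333
top 546.9017268645877 -0.03601363130749468 cam at [0.35308773 0.00803929 1.03968856] fwd [ 0.19102269  0.00893816 -0.98154493] 0.9960514322916667
0.1 [0.27993781 0.5581306  0.21216646] [ 2.30293783e-01  9.73120797e-01 -8.19350005e-04 -1.32953684e-04] [-0.25102354  0.3950011  -0.53116906] 0.9987794864085311
```

View pics/side0.png

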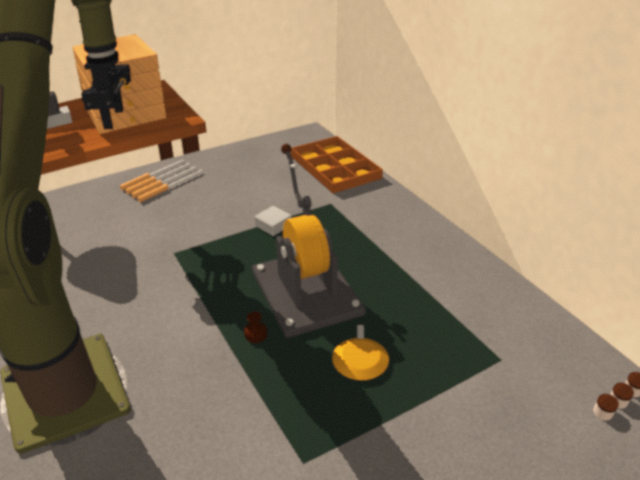

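View pics/top0.png

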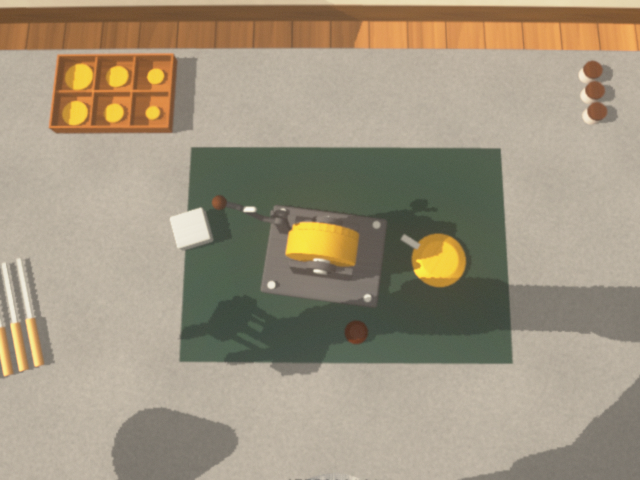

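The side view shows the winder around (310,270), with the lever open and the knob at (287,149). In the top view the winder base is centred near (323,255), with the knob at (219,202), the block at (191,228), the die at (356,331) and the bob at (438,260).

```bash
python3 - <<'E'
from h import *
z=np.load('pics/top0.npz'); im,d=z['im'],z['d']; P=pts('top',d)
hsv=cv2.cvtColor(im,cv2.COLOR_RGB2HSV)
# base by height 15..25mm inside mat area
m=((P[...,2]>.012)&(P[...,2]<.028)); m[:190]=0;m[320:]=0;m[:,:255]=0;m[:,395:]=0
m=cv2.morphologyEx(m.astype('uint8'),cv2.MORPH_OPEN,np.ones((3,3)))
print('base px',m.sum()); Q=P[m>0]; 
rect=cv2.minAreaRect((Q[:,:2]*1000).astype('float32')); print(rect)
b=((hsv[...,0]>15)&(hsv[...,0]<35)&(hsv[...,1]>120)&(P[...,2]>.1)); b[:,400:]=0
Q=P[b]; print('barrel',b.sum(),Q.min(0),Q.max(0))
print('rimtop z pct',np.percentile(Q[:,2],[50,90,98]))
# knob
k=(P[...,2]>.12); k[:,260:]=0; k[230:]=0;k[:150]=0
Q=P[k]; v,u=np.nonzero(k); print('lever pts',len(Q))
for zz in range(120,320,15):
    s=(Q[:,2]*1000>=zz)&(Q[:,2]*1000<zz+15)
    if s.any(): print(zz,Q[s].mean(0).round(4),s.sum())
for n,(x,y) in dict(block=(191,228),die=(356,331),bob=(438,260),knob=(219,202)).items(): print(n,P[y,x].round(3))
cv2.imwrite('pics/c.png',cv2.resize(im[180:320,170:410],None,fx=3.3,fy=3.3,interpolation=cv2.INTER_CUBIC)[:,:,::-1])
z=np.load('pics/side0.npz');P=pts('side',z['d']);print('side knob',P[149,287],P[150,285])
E
```

```text
base px 5994
((509.0263977050781, 20.920921325683594), (220.56927490234375, 170.9001922607422), 82.378662109375)
barrel 2553 [ 0.35308773 -0.03749339  0.10002428] [0.55083603 0.08457883 1.03968856]
rimtop z pct [0.168863   0.17822624 0.18026985]
lever pts 499
180 [0.5419 0.1234 0.1913] 4
195 [0.5427 0.1268 0.2015] 36
210 [0.5428 0.1333 0.2163] 25
225 [0.5444 0.1389 0.2358] 51
240 [0.5462 0.1462 0.2461] 126
255 [0.5493 0.1727 0.2622] 179
block [0.557 0.274 0.029]
die [ 0.367 -0.037  0.05 ]
bob [ 0.499 -0.193  0.022]
knob [0.548 0.172 0.265]
side knob [0.54798057 0.16411064 0.25974754] [0.54494045 0.16728812 0.25685367]
```

View pics/c.png

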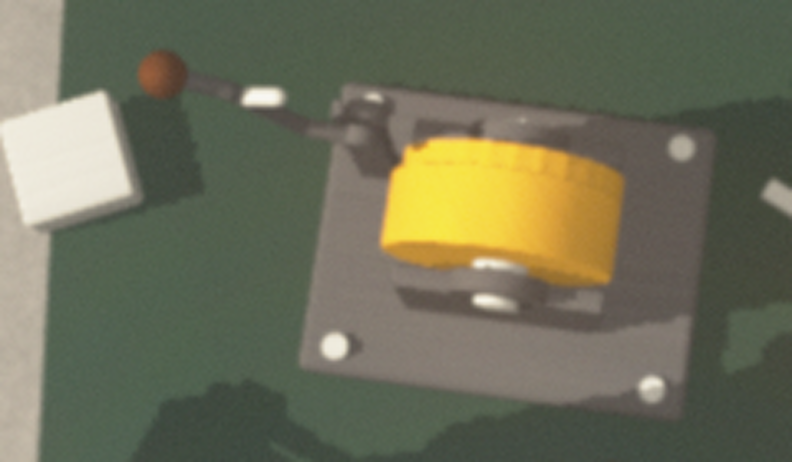

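Emit:
step_arm:
  increments:
    - [[1.4,-3.5,1.2],[0,0,-7]]
    - [[1.4,-3.5,1.2],[0,0,-7]]
    - [[1.4,-3.5,1.2],[0,0,-7]]
    - [[1.4,-3.5,1.2],[0,0,-7]]
    - [[1.4,-3.5,1.2],[0,0,-7]]
    - [[1.4,-3.5,1.2],[0,0,-7]]
    - [[1.4,-3.5,1.2],[0,0,-7]]
    - [[1.4,-3.5,1.2],[0,0,-7]]
    - [[1.4,-3.5,1.2],[0,0,-7]]
    - [[1.4,-3.5,1.2],[0,0,-7]]
  fingers: 0
  grip_force: 5

```text
clock: 1.1
tool_pos: [0.4202, 0.2071, 0.3333]
eef_rot: [0.748, 0.663, -0.0, -0.0]
contact_force: [1.1, 0.2, -0.7]
opening: 0.115
finger_force: 0.0
```

Emit:
step_arm:
  increments:
    - [[0.85,-2.2,0],[0,0,-0.7]]
    - [[0.85,-2.2,0],[0,0,0]]
    - [[0.85,-2.2,0],[0,0,0]]
    - [[0.85,-2.2,0],[0,0,0]]
    - [[0.85,-2.2,-1.5],[0,0,0]]
    - [[0.85,-2.2,-1.5],[0,0,0]]
    - [[0.85,-2.2,-2],[0,0,0]]
    - [[0.85,-2.2,-2],[0,0,0]]
    - [[0.85,-2.2,-2],[0,0,0]]
    - [[0.85,-2.2,-2],[0,0,0]]

```text
clock: 2.1
tool_pos: [0.5051, -0.0121, 0.2219]
eef_rot: [0.751, 0.661, -0.0, -0.0]
contact_force: [0.9, 0.6, 0.3]
opening: 0.006
finger_force: 0.0
```

Emit:
step_arm:
  increments:
    - [[0,0,-1.4],[0,0,0]]
    - [[0,0,-1.4],[0,0,0]]
    - [[0,0,-1.2],[0,0,0]]
    - [[0,0,-0.1],[0,0,0]]
    - [[0,0,-0.1],[0,0,0]]
    - [[0,0,-0.1],[0,0,0]]
    - [[0,0,-0.1],[0,0,0]]
    - [[0,0,0],[0,0,0]]
    - [[0,0,0],[0,0,0]]
    - [[0,0,0],[0,0,0]]

```text
clock: 3.1
tool_pos: [0.5052, -0.0113, 0.1791]
eef_rot: [0.751, 0.66, 0.0, 0.0]
contact_force: [-0.2, 0.4, -0.8]
opening: 0.006
finger_force: 0.0
```

Emit:
step_arm:
  increments:
    - [[0,0,-0.1],[0,0,0]]
    - [[0,0,-0.1],[0,0,0]]
    - [[0,0,-0.1],[0,0,0]]
    - [[0,0,-0.1],[0,0,0]]
    - [[0,0,0],[0,0,0]]
    - [[0,0,0],[0,0,0]]
    - [[0,0,0],[0,0,0]]
    - [[0,0,0],[0,0,0]]
    - [[0,0,0],[0,0,0]]
    - [[0,0,0],[0,0,0]]

```text
clock: 4.1
tool_pos: [0.5052, -0.0113, 0.175]
eef_rot: [0.751, 0.66, 0.0, 0.0]
contact_force: [-0.5, -0.3, 0.4]
opening: 0.009
finger_force: 0.0
```

Emit:
step_arm:
  increments:
    - [[0,0,-0.1],[0,0,0]]
    - [[0,0,-0.1],[0,0,0]]
    - [[0,0,-0.1],[0,0,0]]
    - [[0,0,0],[0,0,0]]
    - [[0,0,0],[0,0,0]]
    - [[0,0,0],[0,0,0]]
    - [[0,0,0],[0,0,0]]
    - [[0,0,0],[0,0,0]]
    - [[0,0,0],[0,0,0]]
    - [[0,0,0],[0,0,0]]

```text
clock: 5.1
tool_pos: [0.5052, -0.0113, 0.172]
eef_rot: [0.751, 0.66, 0.0, 0.0]
contact_force: [-0.8, 0.1, 0.4]
opening: 0.01
finger_force: 0.0
```

Emit:
step_arm:
  increments:
    - [[0,0,-0.1],[0,0,0]]
    - [[0,0,-0.1],[0,0,0]]
    - [[0,0,-0.1],[0,0,0]]
    - [[0,0,0],[0,0,0]]
    - [[0,0,0],[0,0,0]]
    - [[0,0,0],[0,0,0]]
    - [[0,0,0],[0,0,0]]
    - [[0,0,0],[0,0,0]]
    - [[0,0,0],[0,0,0]]
    - [[0,0,0],[0,0,0]]

```text
clock: 6.1
tool_pos: [0.5051, -0.0112, 0.169]
eef_rot: [0.751, 0.66, 0.0, 0.0]
contact_force: [0.2, 0.2, 0.8]
opening: 0.005
finger_force: 0.0
```

```bash
python3 - <<'E'
from h import *
s=r.get_state(); print(s['tool_pos'],s['contact_force'],s['moment'],s['joint_torque'])
im,d=save('side','s1',(240,170,370,320),4)
P=pts('side',d); hsv=cv2.cvtColor(im,cv2.COLOR_RGB2HSV)
print(proj('side',s['tool_pos']),proj('top',s['tool_pos']))
E
```

```text
[ 0.50511982 -0.01124308  0.16895319] [0.18773553 0.17495692 0.80208209] [-0.0300626   0.08047552  0.00924414] [-1.46668081e-03 -4.36083841e+01  2.44761162e+00 -1.05066490e+01
 -3.49516247e-02  1.17794125e-02  3.10264693e-05]
[311.16830352 235.24187696] [343.0865145  243.01508885]
```

View pics/s1.png

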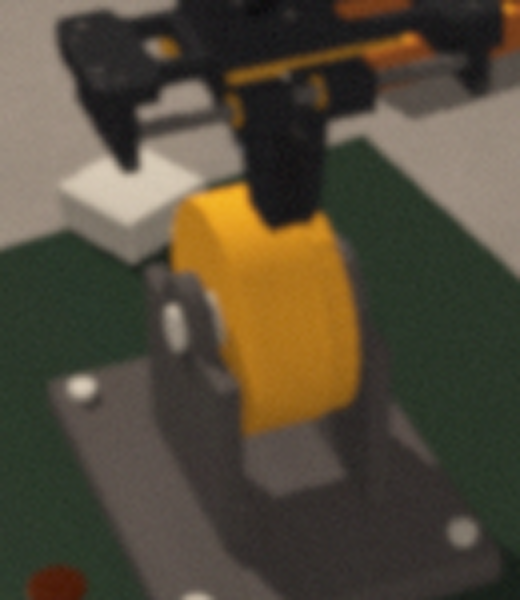

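The fingertips look just above or on the rim at crop (285,222), which is pixel (311,225). The state's TCP projects to about (311,235), so I'll check this with depth.

```bash
python3 - <<'E'
from h import *
z=np.load('pics/s1.npz'); P=pts('side',z['d'])
for v in range(205,245,3): print(v,[tuple((P[v,u]*1000).round().astype(int)) for u in (305,311,317)], z['im'][v,311])
c=P[225,311]; print(proj('side',c))
z=np.load('pics/side0.npz'); P=pts('side',z['d']); print('rim only'); 
for v in range(213,250,4): print(v,[tuple((P[v,u]*1000).round().astype(int)) for u in (300,311)])
im,d=r.snapshot('top'); P=pts('top',d); np.savez('pics/t1.npz',im=im,d=d)
print(r.get_state()['tool_pos'])
E
```

```text
205 [(np.int64(489), np.int64(-19), np.int64(245)), (np.int64(503), np.int64(-15), np.int64(239)), (np.int64(511), np.int64(-23), np.int64(241))] [23 23 22]
208 [(np.int64(488), np.int64(-20), np.int64(240)), (np.int64(500), np.int64(-20), np.int64(236)), (np.int64(512), np.int64(-22), np.int64(233))] [25 23 25]
211 [(np.int64(490), np.int64(-17), np.int64(232)), (np.int64(502), np.int64(-17), np.int64(227)), (np.int64(513), np.int64(-20), np.int64(226))] [22 21 22]
214 [(np.int64(487), np.int64(-22), np.int64(228)), (np.int64(502), np.int64(-18), np.int64(221)), (np.int64(511), np.int64(-23), np.int64(221))] [25 22 24]
217 [(np.int64(489), np.int64(-19), np.int64(220)), (np.int64(501), np.int64(-18), np.int64(215)), (np.int64(512), np.int64(-22), np.int64(214))] [22 24 23]
220 [(np.int64(489), np.int64(-19), np.int64(213)), (np.int64(501), np.int64(-18), np.int64(209)), (np.int64(511), np.int64(-23), np.int64(208))] [26 23 25]
223 [(np.int64(489), np.int64(-18), np.int64(206)), (np.int64(502), np.int64(-16), np.int64(201)), (np.int64(513), np.int64(-20), np.int64(199))] [23 21 21]
2
[... 1435 characters left out ...]
 np.int64(19), np.int64(177)), (np.int64(516), np.int64(9), np.int64(176))]
229 [(np.int64(492), np.int64(8), np.int64(176)), (np.int64(510), np.int64(-2), np.int64(176))]
233 [(np.int64(489), np.int64(3), np.int64(171)), (np.int64(508), np.int64(-5), np.int64(169))]
237 [(np.int64(485), np.int64(-5), np.int64(169)), (np.int64(504), np.int64(-13), np.int64(166))]
241 [(np.int64(481), np.int64(-11), np.int64(164)), (np.int64(500), np.int64(-19), np.int64(162))]
245 [(np.int64(479), np.int64(-16), np.int64(159)), (np.int64(500), np.int64(-20), np.int64(154))]
249 [(np.int64(477), np.int64(-18), np.int64(152)), (np.int64(497), np.int64(-25), np.int64(149))]
[ 0.50513498 -0.01127417  0.16894103]
```

```bash
python3 - <<'E'
from h import *
z=np.load('pics/side0.npz'); P=pts('side',z['d'])
print(proj('side',[0.28,.558,.212]))
a=P[60:140,70:140].reshape(-1,3); m=(a[:,2]>.1)&(a[:,1]>.4)&(a[:,1]<.7)&(abs(a[:,0]-.28)<.2)
a=a[m]; o=np.argsort(a[:,2])[:400:40]; print((a[o]*1000).round())
z=np.load('pics/s1.npz'); d=z['d']; P=pts('side',d); Q=P[195:226,296:322].reshape(-1,3); Q=Q[(Q[:,1]<-5)&(Q[:,2]>.18)]
for lo in range(180,260,8):
  s=Q[(Q[:,2]*1000>=lo)&(Q[:,2]*1000<lo+8)]
  if len(s): print(lo,len(s),(s.min(0)*1000).round(),(s.max(0)*1000).round())
E
cat > /dev/null
```

```text
[116.26284996 129.50655888]
[[313. 608. 235.]
 [292. 600. 245.]
 [298. 596. 251.]
 [305. 589. 257.]
 [253. 503. 263.]
 [252. 507. 269.]
 [262. 502. 276.]
 [254. 501. 283.]
 [309. 607. 289.]
 [238. 483. 304.]]
```

```bash
python3 - <<'E'
import cv2
im=cv2.imread('pics/side0.png')[50:140,60:150]; cv2.imwrite('pics/g.png',cv2.resize(im,None,fx=5,fy=5,interpolation=cv2.INTER_CUBIC))
E
```

```text
(no output)
```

View pics/g.png

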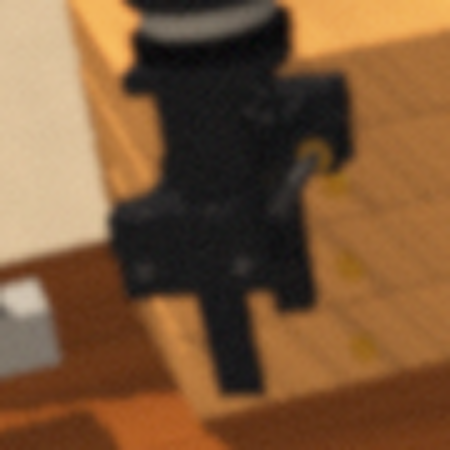

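The two cameras and the lack of contact agree: the real fingertips are about 25 mm above the reported TCP. I'll descend 14 mm and rely on force and depth.

Emit:
step_arm:
  increments:
    - [[0,0,-0.4],[0,0,0]]
    - [[0,0,-0.3],[0,0,0]]
    - [[0,0,-0.2],[0,0,0]]
    - [[0,0,-0.1],[0,0,0]]
    - [[0,0,-0.1],[0,0,0]]
    - [[0,0,-0.1],[0,0,0]]
    - [[0,0,-0.1],[0,0,0]]
    - [[0,0,-0.1],[0,0,0]]
    - [[0,0,0],[0,0,0]]
    - [[0,0,0],[0,0,0]]

```text
clock: 7.2
tool_pos: [0.5052, -0.0113, 0.155]
eef_rot: [0.751, 0.66, 0.0, 0.0]
contact_force: [-0.5, 1.3, -0.6]
opening: 0.005
finger_force: 0.0
```

```bash
python3 - <<'E'
from h import *
im,d=r.snapshot('side'); s=r.get_state(); print(s['tool_pos'],s['contact_force'],proj('side',s['tool_pos'])); P=pts('side',d)
for v in range(218,246,2): print(v,(P[v,311]*1000).round().astype(int), im[v,311])
E
```

```text
[ 0.50517959 -0.01126682  0.15496603] [-0.13559563 -0.34382271  0.41822452] [311.27543285 241.28542627]
218 [501 -18 213] [22 20 19]
220 [501 -18 209] [25 25 22]
222 [502 -17 203] [21 18 22]
224 [501 -18 200] [24 23 22]
226 [500 -21 197] [26 26 24]
228 [501 -19 192] [23 23 23]
230 [501 -18 186] [25 22 23]
232 [501 -18 182] [77 50 24]
234 [507  -8 169] [169 112  26]
236 [506 -10 166] [180 120  28]
238 [505 -11 163] [177 117  28]
240 [503 -15 161] [173 113  23]
242 [502 -16 157] [173 115  27]
244 [499 -21 157] [172 113  29]
```

Emit:
step_arm:
  increments:
    - [[0,0,-0.1],[0,0,0]]
    - [[0,0,-0.1],[0,0,0]]
    - [[0,0,-0.1],[0,0,0]]
    - [[0,0,-0.1],[0,0,0]]
    - [[0,0,0],[0,0,0]]
    - [[0,0,0],[0,0,0]]
    - [[0,0,0],[0,0,0]]
    - [[0,0,0],[0,0,0]]
    - [[0,0,0],[0,0,0]]
    - [[0,0,0],[0,0,0]]

```text
clock: 8.25
tool_pos: [0.5051, -0.0113, 0.151]
eef_rot: [0.751, 0.66, 0.0, 0.0]
contact_force: [-0.4, 0.9, 0.3]
opening: 0.008
finger_force: 0.0
```

Emit:
step_arm:
  increments:
    - [[0,0,-0.1],[0,0,0]]
    - [[0,0,-0.1],[0,0,0]]
    - [[0,0,-0.05],[0,0,0]]
    - [[0,0,0],[0,0,0]]
    - [[0,0,0],[0,0,0]]
    - [[0,0,0],[0,0,0]]
    - [[0,0,0],[0,0,0]]
    - [[0,0,0],[0,0,0]]
    - [[0,0,0],[0,0,0]]
    - [[0,0,0],[0,0,0]]

```text
clock: 9.25
tool_pos: [0.5052, -0.0113, 0.1485]
eef_rot: [0.751, 0.66, 0.0, 0.0]
contact_force: [-0.2, -0.2, 0.3]
opening: 0.01
finger_force: 0.0
```

Emit:
step_arm:
  increments:
    - [[0,0,-0.1],[0,0,0]]
    - [[0,0,-0.1],[0,0,0]]
    - [[0,0,-0.05],[0,0,0]]
    - [[0,0,0],[0,0,0]]
    - [[0,0,0],[0,0,0]]
    - [[0,0,0],[0,0,0]]
    - [[0,0,0],[0,0,0]]
    - [[0,0,0],[0,0,0]]
    - [[0,0,0],[0,0,0]]
    - [[0,0,0],[0,0,0]]

```text
clock: 10.25
tool_pos: [0.5052, -0.012, 0.1466]
eef_rot: [0.751, 0.66, 0.0, 0.0]
contact_force: [-2.0, -0.7, 7.5]
opening: 0.009
finger_force: 3.8
```

Contact is at reported z≈0.147, so the tips sit about 26 mm above the reading. The arm is also very stiff, roughly 10 N/mm, so pressing on an eccentric rim would be risky. A light grip on the barrel's two flat faces bounds the force by the grip setting instead. I'll lift, open, and centre on the faces (x −20..+32 mm).

Emit:
step_arm:
  increments:
    - [[0,0,1],[0,0,0]]
    - [[0,0,1.5],[0,0,0]]
    - [[0.2,0.2,1.5],[0,0,0]]
    - [[0.2,0.2,0],[0,0,0]]
    - [[0.24,0.28,0],[0,0,0]]
    - [[0,0,0],[0,0,0]]
    - [[0,0,0],[0,0,0]]
    - [[0,0,0],[0,0,0]]
    - [[0,0,0],[0,0,0]]
    - [[0,0,0],[0,0,0]]
  fingers: 0.75
  grip_force: 3

```text
clock: 11.25
tool_pos: [0.5113, -0.0046, 0.1858]
eef_rot: [0.751, 0.66, -0.0, -0.0]
contact_force: [0.4, -0.1, 0.8]
opening: 0.747
finger_force: 0.0
```

```bash
python3 - <<'E'
from h import *
im,d=save('side','s2',(230,140,370,300),3.7); s=r.get_state(); print(s['tool_pos'],s['contact_force'],s['opening'])
P=pts('side',d); P0=s['tool_pos']
m=(im.max(2)<60)&(P[...,2]>.19)&(P[...,2]<.235)&(abs(P[...,1]-P0[1])<.04)&(abs(P[...,0]-P0[0])<.08)
C=np.array([.509,.0209]);u=np.array([.991,-.133]);v=np.array([.133,.991])
Q=P[m]; U=(Q[:,:2]-C)@u*1000; V=(Q[:,:2]-C)@v*1000; print(m.sum()); h,e=np.histogram(U,np.arange(-70,80,5)); print(list(zip(e.astype(int),h)))
print('V',np.percentile(V,[5,50,95]),'z',np.percentile(Q[:,2],[1,5]))
E
```

```text
[ 0.51141518 -0.0045773   0.18581613] [-0.079172    0.74933654 -0.24828945] 0.7498661941308863
167
[(np.int64(-70), np.int64(0)), (np.int64(-65), np.int64(0)), (np.int64(-60), np.int64(0)), (np.int64(-55), np.int64(0)), (np.int64(-50), np.int64(0)), (np.int64(-45), np.int64(17)), (np.int64(-40), np.int64(19)), (np.int64(-35), np.int64(20)), (np.int64(-30), np.int64(4)), (np.int64(-25), np.int64(0)), (np.int64(-20), np.int64(0)), (np.int64(-15), np.int64(0)), (np.int64(-10), np.int64(0)), (np.int64(-5), np.int64(0)), (np.int64(0), np.int64(0)), (np.int64(5), np.int64(0)), (np.int64(10), np.int64(0)), (np.int64(15), np.int64(0)), (np.int64(20), np.int64(0)), (np.int64(25), np.int64(0)), (np.int64(30), np.int64(0)), (np.int64(35), np.int64(48)), (np.int64(40), np.int64(31)), (np.int64(45), np.int64(28)), (np.int64(50), np.int64(0)), (np.int64(55), np.int64(0)), (np.int64(60), np.int64(0)), (np.int64(65), np.int64(0)), (np.int64(70), np.int64(0))]
V [-36.22378198 -32.99054969 -21.45368631] z [0.21140592 0.2142469 ]
```

View pics/s2.png

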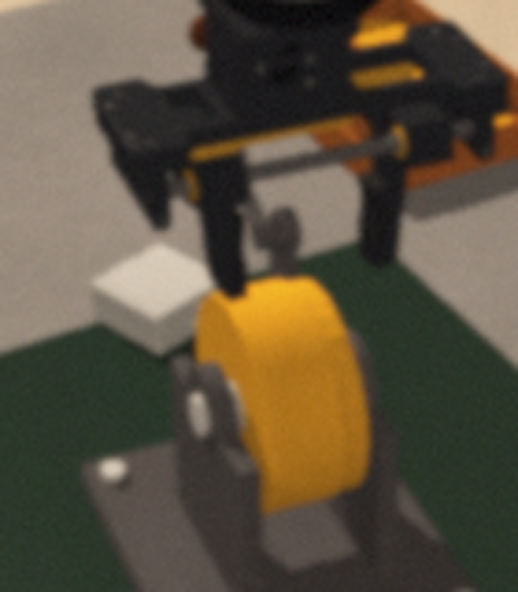

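The view shows the open fingers straddling the barrel, with the left tip at crop (233,290) and the right at (378,260). Their centre measures about +3.5 mm along the arbor and should be +6, so I'll shift and descend.

Emit:
step_arm:
  increments:
    - [[0.2,0,-1],[0,0,0]]
    - [[0,0,-1],[0,0,0]]
    - [[0,0,-1],[0,0,0]]
    - [[0,0,-1],[0,0,0]]
    - [[0,0,-1],[0,0,0]]
    - [[0,0,-0.4],[0,0,0]]
    - [[0,0,0],[0,0,0]]
    - [[0,0,0],[0,0,0]]
    - [[0,0,0],[0,0,0]]
    - [[0,0,0],[0,0,0]]

```text
clock: 12.3
tool_pos: [0.5139, -0.0045, 0.1324]
eef_rot: [0.751, 0.66, 0.0, 0.0]
contact_force: [0.9, 0.3, 0.2]
opening: 0.749
finger_force: 0.0
```

Emit:
step_arm:
  increments:
    - [[0,0,0],[0,0,0]]
    - [[0,0,0],[0,0,0]]
    - [[0,0,0],[0,0,0]]
    - [[0,0,0],[0,0,0]]
    - [[0,0,0],[0,0,0]]
    - [[0,0,0],[0,0,0]]
    - [[0,0,0],[0,0,0]]
    - [[0,0,0],[0,0,0]]
    - [[0,0,0],[0,0,0]]
    - [[0,0,0],[0,0,0]]
  fingers: 0.5
  grip_force: 3

```text
clock: 13.3
tool_pos: [0.5099, -0.004, 0.1317]
eef_rot: [0.751, 0.661, -0.002, -0.003]
contact_force: [-5.9, 1.1, 5.0]
opening: 0.642
finger_force: 3.0
```

The left finger touched first and the −x reaction pushed the tool 4 mm, so I'll centre by moving −x.

Emit:
step_arm:
  increments:
    - [[-0.1,0,0],[0,0,0]]
    - [[-0.1,0,0],[0,0,0]]
    - [[-0.1,0,0],[0,0,0]]
    - [[-0.1,0,0],[0,0,0]]
    - [[-0.1,0,0],[0,0,0]]
    - [[-0.1,0,0],[0,0,0]]
    - [[0,0,0],[0,0,0]]
    - [[0,0,0],[0,0,0]]
    - [[0,0,0],[0,0,0]]
    - [[0,0,0],[0,0,0]]

```text
clock: 14.3
tool_pos: [0.5078, -0.004, 0.1319]
eef_rot: [0.751, 0.661, 0.0, 0.0]
contact_force: [-1.5, 4.3, -1.4]
opening: 0.591
finger_force: 3.0
```

```bash
python3 - <<'E'
from h import *
im,d=save('top','t2',(270,190,390,290),5); s=r.get_state(); print(s['tool_pos'],s['contact_force'],s['moment'],s['opening'],s['finger_force'])
E
```

```text
[ 0.50781652 -0.00406468  0.13187205] [-1.96700376  3.18062366 -1.5196009 ] [ 0.82472764  0.36789222 -0.05890178] 0.5889625775049776 3.001704538874037
```

Both pads now hold the faces: the opening of 51.8 mm matches the expected 52 mm. I'll raise the grip slightly and drag toward +y along the arc.

Emit:
step_arm:
  increments:
    - [[0.07,0.5,0.25],[0,0,0]]
    - [[0.07,0.5,0.18],[0,0,0]]
    - [[0.07,0.5,0.12],[0,0,0]]
    - [[0.07,0.5,0.08],[0,0,0]]
    - [[0.07,0.5,0.02],[0,0,0]]
    - [[0.07,0.5,-0.02],[0,0,0]]
    - [[0.07,0.5,-0.08],[0,0,0]]
    - [[0.07,0.5,-0.12],[0,0,0]]
    - [[0.07,0.5,-0.18],[0,0,0]]
    - [[0.07,0.5,-0.25],[0,0,0]]
  grip_force: 6

```text
clock: 15.35
tool_pos: [0.5144, 0.0462, 0.1318]
eef_rot: [0.751, 0.661, -0.0, -0.0]
contact_force: [-2.9, -2.4, 1.6]
opening: 0.594
finger_force: 6.0
```

```bash
python3 - <<'E'
from h import *
im,d=save('top','t3',(270,190,390,290),5); s=r.get_state(); print(s['tool_pos'],s['contact_force'],s['moment'],s['opening'],s['finger_force'])
a=cv2.imread('pics/t2.png');b=cv2.imread('pics/t3.png'); o=cv2.resize(cv2.hconcat([a,b]),None,fx=.66,fy=.66); cv2.imwrite('pics/t23.png',o)
E
```

```text
[0.5145525  0.04715891 0.13133119] [-2.42614716 -1.14258516  0.23866187] [-0.37842995  0.65197559 -0.07027189] 0.5920508757997883 6.003976392239565
```

View pics/t23.png

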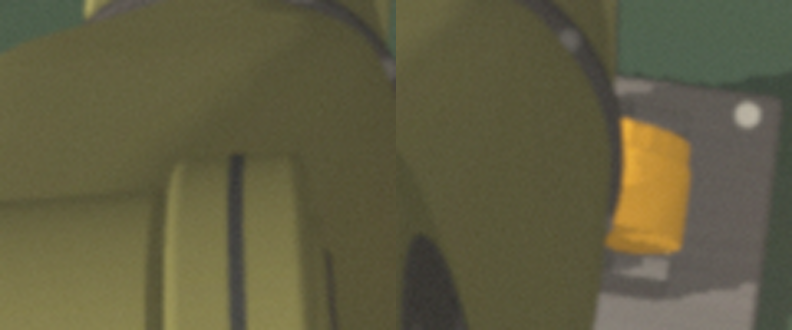

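The arm hides most of the barrel from the top camera. The −y part of the ring is visible at right, around (650,180), with no notch yet. That is the side where it would emerge, so I'll repeat the strokes.

Emit:
step_arm:
  increments:
    - [[0,0,0],[0,0,0]]
    - [[0,0,0],[0,0,0]]
    - [[-0.1,-0.7,0.3],[0,0,0]]
    - [[-0.1,-0.8,0.2],[0,0,0]]
    - [[-0.1,-0.8,0.1],[0,0,0]]
    - [[-0.1,-0.9,0],[0,0,0]]
    - [[-0.1,-0.8,-0.1],[0,0,0]]
    - [[-0.1,-0.8,-0.2],[0,0,0]]
    - [[-0.1,-0.5,-0.3],[0,0,0]]
    - [[0,0,0],[0,0,0]]
  fingers: 0.68
  grip_force: 4

```text
clock: 16.4
tool_pos: [0.507, -0.0085, 0.1314]
eef_rot: [0.751, 0.66, -0.001, -0.0]
contact_force: [-1.2, -0.3, -0.1]
opening: 0.681
finger_force: 0.0
```

Emit:
step_arm:
  increments:
    - [[0,0,0],[0,0,0]]
    - [[0,0,0],[0,0,0]]
    - [[0,0,0],[0,0,0]]
    - [[0.1,0.75,0.36],[0,0,0]]
    - [[0.1,0.75,0.2],[0,0,0]]
    - [[0.1,0.75,0.08],[0,0,0]]
    - [[0.1,0.8,0],[0,0,0]]
    - [[0.1,0.75,-0.08],[0,0,0]]
    - [[0.1,0.75,-0.2],[0,0,0]]
    - [[0.1,0.75,-0.36],[0,0,0]]
  fingers: 0.5
  grip_force: 6

```text
clock: 17.4
tool_pos: [0.5144, 0.0465, 0.1318]
eef_rot: [0.751, 0.661, 0.0, -0.0]
contact_force: [-1.7, -3.1, 2.1]
opening: 0.592
finger_force: 6.0
```

```bash
cat > ring.py <<'E'
from h import *
import sys
C=np.array([.509,.0209]);u=np.array([.991,-.133]);v=np.array([.133,.991])
def strip(n,name):
    # unwrap ring surface (x=26+-4, r=57) by angle: brightness per degree (0=top, + toward +y)
    im,d=r.snapshot(n); np.savez('pics/'+name+'.npz',im=im,d=d); P=pts(n,d)
    out=[]
    for a in range(-70,71,3):
        t=np.radians(a); g=[];e=[]
        for x in (.022,.024,.026,.028,.030):
            w=C+u*x+v*.057*np.sin(t); p=np.array([*w,.12+.057*np.cos(t)]); q=proj(n,p).round().astype(int)
            g.append(im[q[1],q[0]]); e.append(np.linalg.norm(P[q[1],q[0]]-p)*1000)
        out.append((a,*np.mean(g,0).astype(int)[:3],int(np.median(e))))
    return out
if __name__=='__main__':
    s=r.get_state(); print(s['tool_pos'].round(4) if hasattr(s['tool_pos'],'round') else s['tool_pos'],np.round(s['contact_force'],1),round(s['opening'],3),s['finger_force'])
    for o in strip('top',sys.argv[1]): print(*o,end=' | ')
E
python3 ring.py t4
```

```text
[0.5144 0.0465 0.1318] [-1.7 -3.1  2.1] 0.592 5.999259321379995
-70 153 119 66 3 | -67 139 110 67 24 | -64 142 112 64 27 | -61 145 114 64 24 | -58 141 112 64 1 | -55 148 115 65 1 | -52 146 115 64 1 | -49 152 119 63 3 | -46 149 118 68 2 | -43 158 123 66 2 | -40 151 120 67 2 | -37 155 121 66 1 | -34 165 127 67 1 | -31 178 138 69 2 | -28 182 140 68 1 | -25 172 132 64 3 | -22 139 109 63 1 | -19 92 78 60 491 | -16 68 65 61 493 | -13 73 70 60 491 | -10 80 77 57 497 | -7 85 82 57 501 | -4 85 82 54 506 | -1 86 83 56 512 | 2 85 82 55 517 | 5 85 83 55 521 | 8 86 83 56 525 | 11 86 84 56 529 | 14 88 84 58 533 | 17 86 82 55 539 | 20 87 84 57 542 | 23 86 83 57 547 | 26 87 84 57 551 | 29 88 85 57 555 | 32 88 86 56 559 | 35 87 84 56 562 | 38 88 85 56 567 | 41 88 85 55 570 | 44 88 85 55 574 | 47 88 84 57 578 | 50 89 86 58 582 | 53 89 86 57 586 | 56 88 86 57 588 | 59 89 85 57 592 | 62 89 86 57 596 | 65 90 87 57 599 | 68 89 87 58 603 |
```

```bash
sed -i "s/^    im,d=r.snapshot(n); np.savez.*/    import os; f='pics\/'+name+'.npz'\n    if not os.path.exists(f): im,d=r.snapshot(n); np.savez(f,im=im,d=d)\n    z=np.load(f); im,d=z['im'],z['d']; P=pts(n,d)/" ring.py
for k in top0 t3 t4; do python3 - $k <<'E'
from ring import *
z=strip('top',sys.argv[1]); print(sys.argv[1],[(o[0],o[4]) for o in z if o[0]<-30])
E
done
python3 - <<'E'
import cv2,numpy as np
im=np.load('pics/t4.npz')['im'][200:290,330:390,::-1]; cv2.imwrite('pics/t4c.png',cv2.resize(im,None,fx=6,fy=6,interpolation=cv2.INTER_CUBIC))
E
```

```text
top0 [(-70, 2), (-67, 2), (-64, 1), (-61, 2), (-58, 2), (-55, 3), (-52, 1), (-49, 3), (-46, 3), (-43, 3), (-40, 1), (-37, 1), (-34, 3), (-31, 1)]
t3 [(-70, 1), (-67, 5), (-64, 1), (-61, 2), (-58, 3), (-55, 2), (-52, 3), (-49, 2), (-46, 2), (-43, 1), (-40, 3), (-37, 2), (-34, 1), (-31, 3)]
t4 [(-70, 3), (-67, 24), (-64, 27), (-61, 24), (-58, 1), (-55, 1), (-52, 1), (-49, 3), (-46, 2), (-43, 2), (-40, 2), (-37, 1), (-34, 1), (-31, 2)]
```

View pics/t4c.png

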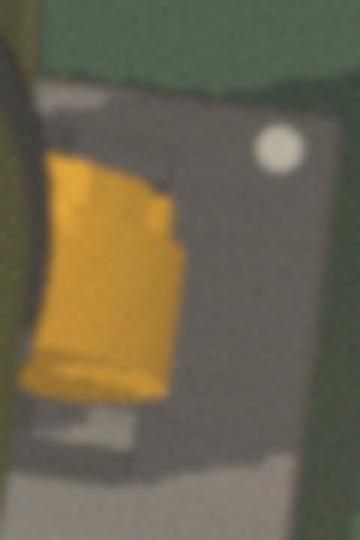

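The notch is clearly visible at crop (160,185), which puts it at about −64° on the ring. One more stroke brings it near the top.

Emit:
step_arm:
  increments:
    - [[0,0,0],[0,0,0]]
    - [[0,0,0],[0,0,0]]
    - [[-0.1,-0.7,0.3],[0,0,0]]
    - [[-0.1,-0.8,0.2],[0,0,0]]
    - [[-0.1,-0.8,0.1],[0,0,0]]
    - [[-0.1,-0.9,0],[0,0,0]]
    - [[-0.1,-0.8,-0.1],[0,0,0]]
    - [[-0.1,-0.8,-0.2],[0,0,0]]
    - [[-0.1,-0.5,-0.3],[0,0,0]]
    - [[0,0,0],[0,0,0]]
  fingers: 0.68
  grip_force: 4

```text
clock: 18.45
tool_pos: [0.5069, -0.0085, 0.1314]
eef_rot: [0.751, 0.66, -0.001, -0.0]
contact_force: [1.9, -0.9, 0.9]
opening: 0.68
finger_force: 0.0
```

Emit:
step_arm:
  increments:
    - [[0,0,0],[0,0,0]]
    - [[0,0,0],[0,0,0]]
    - [[0,0,0],[0,0,0]]
    - [[0.1,0.75,0.36],[0,0,0]]
    - [[0.1,0.75,0.2],[0,0,0]]
    - [[0.1,0.75,0.08],[0,0,0]]
    - [[0.1,0.75,0],[0,0,0]]
    - [[0.1,0.5,0],[0,0,0]]
    - [[0,0,0],[0,0,0]]
    - [[0,0,0],[0,0,0]]
  fingers: 0.5
  grip_force: 6

```text
clock: 19.45
tool_pos: [0.5122, 0.0293, 0.1382]
eef_rot: [0.75, 0.661, 0.0, -0.001]
contact_force: [-0.9, 2.1, -0.0]
opening: 0.591
finger_force: 6.0
```

Emit:
step_arm:
  increments:
    - [[0,0,0],[0,0,0]]
    - [[0,0,0.2],[0,0,0]]
    - [[0,0,2],[0,0,0]]
    - [[0,0,3],[0,0,0]]
    - [[0,0,3],[0,0,0]]
    - [[0,1,4],[0,0,0]]
    - [[0,3,2],[0,0,0]]
    - [[0,3,0],[0,0,0]]
    - [[0,3,0],[0,0,0]]
    - [[0,2,0],[0,0,0]]
  fingers: 0.7

```text
clock: 20.45
tool_pos: [0.5129, 0.1501, 0.281]
eef_rot: [0.75, 0.661, 0.001, -0.0]
contact_force: [0.8, -0.1, 0.3]
opening: 0.701
finger_force: 0.0
```

```bash
sed -i 's/range(-70,71,3)/range(-76,41,2)/' ring.py; python3 ring.py t5
```

```text
[0.5129 0.1501 0.281 ] [ 0.8 -0.1  0.3] 0.701 0.0
-76 147 117 77 2 | -74 143 115 79 4 | -72 150 119 74 4 | -70 159 124 70 1 | -68 152 120 69 1 | -66 153 121 69 2 | -64 159 123 68 2 | -62 161 126 70 1 | -60 157 123 71 3 | -58 163 127 71 2 | -56 169 131 70 3 | -54 169 131 72 1 | -52 167 130 73 4 | -50 171 132 71 2 | -48 174 133 69 2 | -46 169 131 75 1 | -44 174 135 74 1 | -42 179 138 74 2 | -40 173 134 74 1 | -38 172 133 75 2 | -36 180 139 74 1 | -34 192 148 75 1 | -32 198 162 79 1 | -30 182 143 81 50 | -28 162 128 78 50 | -26 151 118 73 45 | -24 137 110 76 39 | -22 131 107 80 39 | -20 176 138 81 2 | -18 209 170 78 4 | -16 203 172 77 0 | -14 203 169 78 1 | -12 208 172 77 1 | -10 209 176 78 2 | -8 204 175 79 2 | -6 210 179 84 2 | -4 215 188 89 1 | -2 219 192 88 3 | 0 222 195 88 2 | 2 223 197 87 1 | 4 213 191 91 0 | 6 217 196 91 1 | 8 219 195 93 2 | 10 225 204 99 1 | 12 230 209 102 2 | 14 231 210 100 0 | 16 229 207 93 2 | 18 218 198 84 4 | 20 218 201 82 2 | 22 220 204 83 1 | 24 211 196 89 0 | 26 215 201 96 2 | 28 219 204 100 1 | 30 220 205 99 3 | 32 220 205 101 2 | 34 220 205 99 1 | 36 219 205 99 1 | 38 216 201 95 2 | 40 215 200 95 2 |
```

The top view now gives a notch centre of about −26°, so about 38° came from a 38 mm drag. I'll re-grip near the top and turn the rest.

Emit:
step_arm:
  increments:
    - [[-0.1,-3.4,0],[0,0,0]]
    - [[-0.1,-3.4,0],[0,0,0]]
    - [[-0.1,-3.4,-1],[0,0,0]]
    - [[0,-3.5,-1.5],[0,0,0]]
    - [[0,0,-2.5],[0,0,0]]
    - [[0,0,-2.5],[0,0,0]]
    - [[0,0,-2.5],[0,0,0]]
    - [[0,0,-2.5],[0,0,0]]
    - [[0,0,-1.3],[0,0,0]]
    - [[0,0,-0.5],[0,0,0]]

```text
clock: 21.5
tool_pos: [0.5091, 0.0096, 0.1363]
eef_rot: [0.751, 0.66, -0.001, -0.0]
contact_force: [0.1, 0.5, 0.2]
opening: 0.698
finger_force: 0.0
```

Emit:
step_arm:
  increments:
    - [[0,0,0],[0,0,0]]
    - [[0,0,0],[0,0,0]]
    - [[0,0,0],[0,0,0]]
    - [[0.05,0.5,0.05],[0,0,0]]
    - [[0.07,0.5,0],[0,0,0]]
    - [[0.07,0.5,-0.05],[0,0,0]]
    - [[0.07,0.5,-0.13],[0,0,0]]
    - [[0.07,0.5,-0.15],[0,0,0]]
    - [[0.02,0.15,-0.06],[0,0,0]]
    - [[0,0,0],[0,0,0]]
  fingers: 0.5
  grip_force: 6

```text
clock: 22.5
tool_pos: [0.5134, 0.0387, 0.1339]
eef_rot: [0.75, 0.661, 0.001, -0.0]
contact_force: [-1.1, 1.0, 3.8]
opening: 0.588
finger_force: 6.0
```

Emit:
step_arm:
  increments:
    - [[0,0,0],[0,0,0]]
    - [[0,0,0.2],[0,0,0]]
    - [[0,0,2],[0,0,0]]
    - [[0,0,3],[0,0,0]]
    - [[0,0,3],[0,0,0]]
    - [[0,1,4],[0,0,0]]
    - [[0,3,2],[0,0,0]]
    - [[0,3,0],[0,0,0]]
    - [[0,3,0],[0,0,0]]
    - [[0,1,0],[0,0,0]]
  fingers: 0.7

```text
clock: 23.5
tool_pos: [0.5126, 0.151, 0.2759]
eef_rot: [0.749, 0.662, 0.001, -0.001]
contact_force: [-0.7, 0.7, 0.6]
opening: 0.695
finger_force: 0.0
```

```bash
sed -i 's/range(-76,41,2)/range(-30,31,1)/' ring.py; python3 ring.py t6
```

```text
[0.5126 0.151  0.2759] [-0.7  0.7  0.6] 0.695 0.0
-30 187 145 76 3 | -29 198 156 76 1 | -28 201 159 75 1 | -27 202 161 74 0 | -26 201 160 73 1 | -25 193 155 71 1 | -24 193 155 72 5 | -23 192 153 75 4 | -22 193 154 74 1 | -21 197 156 75 1 | -20 198 157 74 1 | -19 200 159 74 2 | -18 206 166 74 1 | -17 196 164 78 4 | -16 203 170 78 4 | -15 202 171 78 1 | -14 205 173 78 1 | -13 208 177 79 1 | -12 210 178 80 0 | -11 215 181 79 1 | -10 212 180 79 1 | -9 214 182 80 1 | -8 204 177 82 2 | -7 205 177 82 2 | -6 207 174 83 2 | -5 208 176 82 1 | -4 212 179 86 5 | -3 204 170 88 30 | -2 190 150 91 32 | -1 171 136 90 32 | 0 133 113 93 32 | 1 127 109 95 32 | 2 119 105 95 31 | 3 122 106 93 30 | 4 126 110 95 31 | 5 141 118 90 31 | 6 147 120 86 31 | 7 156 126 84 32 | 8 174 138 84 31 | 9 196 154 86 2 | 10 223 195 96 2 | 11 225 201 98 1 | 12 231 211 103 4 | 13 231 212 101 4 | 14 232 213 99 3 | 15 232 213 100 1 | 16 229 208 94 2 | 17 229 206 90 2 | 18 218 198 85 39 | 19 216 196 81 40 | 20 216 197 82 2 | 21 217 198 81 2 | 22 217 200 82 3 | 23 221 205 87 3 | 24 211 196 90 1 | 25 214 199 93 1 | 26 215 201 96 2 | 27 218 204 100 2 | 28 219 205 101 2 | 29 219 205 101 3 | 30 221 206 103 3 |
```

```bash
python3 - <<'E'
from ring import *
from scipy.optimize import least_squares
for n in('top0','t5','t6'):
    z=np.load('pics/'+n+'.npz'); im=z['im']; P=pts('top',z['d']); hsv=cv2.cvtColor(im,cv2.COLOR_RGB2HSV)
    D=P[...,:2]-C; U=D@u; V=D@v; Z=P[...,2]
    R_=np.hypot(V,Z-.12)
    m=(U>.022)&(U<.030)&(abs(R_-.057)<.005)&(hsv[...,1]>110)&(abs(V)<.05)
    a,b=V[m],Z[m]
    f=least_squares(lambda p:np.hypot(a-p[0],b-p[1])-p[2],[0,.12,.057],loss='soft_l1',f_scale=.001); g=least_squares(lambda p:np.hypot(a-p[0],b-.12)-.057,[0],loss='soft_l1',f_scale=.001)
    print(n,m.sum(),f.x,g.x,a.min(),a.max())
s=np.load('pics/t6.npz');P=pts('top',s['d']);k=(P[...,2]>.225)&(P[...,2]<.3)&(abs(P[...,1]-.172)<.03)&(abs(P[...,0]-.55)<.025)
print('knob visible',k.sum())
E
```

```text
top0 184 [-7.30825134e-05  1.21004053e-01  5.63552944e-02] [-5.97236239e-05] -0.04972012397136412 0.049882224569595186
t5 171 [-6.49850708e-05  1.19882675e-01  5.70394658e-02] [-7.85142184e-05] -0.04996220501685185 0.049883750589902014
t6 166 [0.00035467 0.12046791 0.05683526] [0.00030345] -0.04974230565617709 0.049797737545320894
knob visible 31
```

The ring circle fit agrees with the winder centre to 0.1 mm, and the notch sits at about +2.5°. A small backward correction will put it within the free-entry range.

Emit:
step_arm:
  increments:
    - [[0,-3.4,0],[0,0,0]]
    - [[0,-3.4,0],[0,0,0]]
    - [[0,-3.4,-1],[0,0,0]]
    - [[0.1,-1.0,-1.4],[0,0,0]]
    - [[0,0,-2.5],[0,0,0]]
    - [[0,0,-2.5],[0,0,0]]
    - [[0,0,-2.5],[0,0,0]]
    - [[0,0,-2.5],[0,0,0]]
    - [[0,0,-1.2],[0,0,0]]
    - [[0,0,-0.5],[0,0,0]]

```text
clock: 24.55
tool_pos: [0.5133, 0.0336, 0.1339]
eef_rot: [0.751, 0.66, -0.001, -0.0]
contact_force: [-0.2, 0.5, -0.3]
opening: 0.701
finger_force: 0.0
```

Emit:
step_arm:
  increments:
    - [[0,0,0],[0,0,0]]
    - [[0,0,0],[0,0,0]]
    - [[0,0,0],[0,0,0]]
    - [[0,0,0],[0,0,0]]
    - [[0,-0.1,0.03],[0,0,0]]
    - [[-0.02,-0.1,0.04],[0,0,0]]
    - [[-0.02,-0.1,0.04],[0,0,0]]
    - [[0,-0.03,0],[0,0,0]]
    - [[0,0,0],[0,0,0]]
    - [[0,0,0],[0,0,0]]
  fingers: 0.5
  grip_force: 6

```text
clock: 25.55
tool_pos: [0.5126, 0.0326, 0.1359]
eef_rot: [0.751, 0.661, -0.0, -0.001]
contact_force: [-5.9, 2.5, -5.1]
opening: 0.59
finger_force: 6.0
```

Emit:
step_arm:
  increments:
    - [[0,0,0],[0,0,0]]
    - [[0,0,0.2],[0,0,0]]
    - [[0,0,2],[0,0,0]]
    - [[0,0,3],[0,0,0]]
    - [[0,0,3],[0,0,0]]
    - [[0,1,4],[0,0,0]]
    - [[0,3,2],[0,0,0]]
    - [[0,3,0],[0,0,0]]
    - [[0,3,0],[0,0,0]]
    - [[0,1,0],[0,0,0]]
  fingers: 0.7

```text
clock: 26.55
tool_pos: [0.515, 0.1456, 0.2793]
eef_rot: [0.749, 0.662, 0.003, 0.0]
contact_force: [0.3, 0.0, 0.8]
opening: 0.702
finger_force: 0.0
```

```bash
sed -i 's/range(-30,31,1)/range(-14,16,1)/' ring.py; python3 ring.py t7
```

```text
[0.515  0.1456 0.2793] [0.3 0.  0.8] 0.702 0.0
-14 205 171 81 2 | -13 208 173 79 2 | -12 208 174 79 2 | -11 213 178 78 1 | -10 210 176 79 3 | -9 212 178 78 3 | -8 202 173 77 1 | -7 204 175 77 3 | -6 199 169 81 3 | -5 193 163 83 29 | -4 185 152 87 29 | -3 160 130 89 32 | -2 133 113 92 32 | -1 123 105 88 32 | 0 114 101 89 27 | 1 118 103 90 31 | 2 121 105 90 31 | 3 131 110 86 29 | 4 140 116 89 28 | 5 162 129 81 8 | 6 175 139 81 8 | 7 203 160 85 1 | 8 210 180 90 1 | 9 224 195 91 1 | 10 227 207 99 1 | 11 228 208 100 2 | 12 231 211 103 2 | 13 231 211 103 2 | 14 231 211 99 1 | 15 231 211 98 4 |
```

The notch centre now sits at about +0.4°, at the top. Next I'll move over the knob, predicted at (0.555, 0.169, 0.260), to grip it along the arbor direction.

Emit:
step_arm:
  increments:
    - [[1.3,0.8,0.5],[0,0,0]]
    - [[1.2,0.8,0],[0,0,0]]
    - [[1.2,0.8,0],[0,0,0]]
    - [[0,0,-1.5],[0,0,0]]
    - [[0,0,-1.5],[0,0,0]]
    - [[0,0,-1.5],[0,0,0]]
    - [[0,0,-1],[0,0,0]]
    - [[0,0,-0.4],[0,0,0]]
    - [[0,0,0],[0,0,0]]
    - [[0,0,0],[0,0,0]]
  fingers: 0.65
  grip_force: 3

```text
clock: 27.6
tool_pos: [0.5513, 0.1654, 0.2247]
eef_rot: [0.751, 0.66, 0.001, 0.0]
contact_force: [0.6, 0.8, 0.7]
opening: 0.65
finger_force: 0.0
```

```bash
python3 - <<'E'
from h import *
im,d=save('side','s3',(240,90,340,220),4.5); s=r.get_state(); print(s['tool_pos'],s['contact_force'],s['opening'])
P=pts('side',d); hsv=cv2.cvtColor(im,cv2.COLOR_RGB2HSV)
print(proj('side',[.555,.169,.260]),proj('side',s['tool_pos']+np.array([0,0,.0255])))
E
```

```text
[0.55127158 0.16560323 0.22478558] [-0.45307312 -0.88209625  0.22190486] 0.6491825761069674
[288.96495561 147.14937789] [288.24637914 152.47899065]
```

View pics/s3.png

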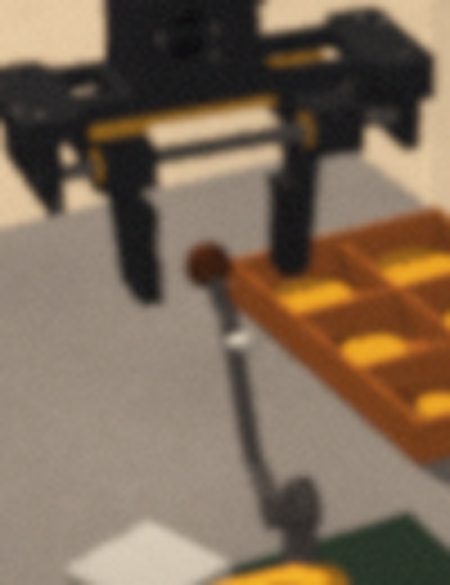

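The knob is at crop (207,262), between the tips at (145,300) and (290,270) and about 4 mm left of their midline. I'll shift and close gently.

Emit:
step_arm:
  increments:
    - [[-0.4,0,0],[0,0,0]]
    - [[0,0,0],[0,0,0]]
    - [[0,0,0],[0,0,0]]
    - [[0,0,0],[0,0,0]]
    - [[0,0,0],[0,0,0]]
    - [[0,0,0],[0,0,0]]
    - [[0,0,0],[0,0,0]]
    - [[0,0,0],[0,0,0]]
    - [[0,0,0],[0,0,0]]
    - [[0,0,0],[0,0,0]]
  fingers: 0.1
  grip_force: 3

```text
clock: 28.65
tool_pos: [0.5499, 0.165, 0.2247]
eef_rot: [0.751, 0.66, 0.002, 0.002]
contact_force: [6.1, -0.3, -1.8]
opening: 0.242
finger_force: 3.0
```

```bash
python3 -c "
import numpy as np
p=np.radians(np.linspace(48.4,160,21)); v=11.7*np.cos(p); z=11.7*np.sin(p)
for i in range(20): d=v[i+1]-v[i]; print([round(.133*d,2),round(.991*d,2),round(z[i+1]-z[i],2)])"
```

```text
[np.float64(-0.12), np.float64(-0.88), np.float64(0.71)]
[np.float64(-0.13), np.float64(-0.94), np.float64(0.62)]
[np.float64(-0.13), np.float64(-1.0), np.float64(0.53)]
[np.float64(-0.14), np.float64(-1.05), np.float64(0.43)]
[np.float64(-0.15), np.float64(-1.08), np.float64(0.32)]
[np.float64(-0.15), np.float64(-1.11), np.float64(0.22)]
[np.float64(-0.15), np.float64(-1.12), np.float64(0.11)]
[np.float64(-0.15), np.float64(-1.13), np.float64(-0.0)]
[np.float64(-0.15), np.float64(-1.12), np.float64(-0.12)]
[np.float64(-0.15), np.float64(-1.11), np.float64(-0.23)]
[np.float64(-0.14), np.float64(-1.08), np.float64(-0.33)]
[np.float64(-0.14), np.float64(-1.04), np.float64(-0.44)]
[np.float64(-0.13), np.float64(-1.0), np.float64(-0.54)]
[np.float64(-0.13), np.float64(-0.94), np.float64(-0.63)]
[np.float64(-0.12), np.float64(-0.87), np.float64(-0.72)]
[np.float64(-0.11), np.float64(-0.8), np.float64(-0.8)]
[np.float64(-0.1), np.float64(-0.72), np.float64(-0.88)]
[np.float64(-0.08), np.float64(-0.63), np.float64(-0.94)]
[np.float64(-0.07), np.float64(-0.54), np.float64(-1.0)]
[np.float64(-0.06), np.float64(-0.44), np.float64(-1.05)]
```

Emit:
step_arm:
  increments:
    - [[0.13,-0.88,0.71],[0,0,0]]
    - [[-0.13,-0.94,0.62],[0,0,0]]
    - [[-0.13,-1.0,0.53],[0,0,0]]
    - [[-0.14,-1.05,0.43],[0,0,0]]
    - [[-0.15,-1.08,0.32],[0,0,0]]
    - [[-0.15,-1.11,0.22],[0,0,0]]
    - [[-0.15,-1.12,0.11],[0,0,0]]
    - [[-0.15,-1.13,0],[0,0,0]]
    - [[-0.15,-1.12,-0.12],[0,0,0]]
    - [[-0.15,-1.11,-0.23],[0,0,0]]
  grip_force: 4

```text
clock: 29.65
tool_pos: [0.5332, 0.0591, 0.249]
eef_rot: [0.751, 0.66, -0.001, -0.001]
contact_force: [-0.6, -0.6, -0.5]
opening: 0.099
finger_force: 0.0
```

The fingers closed further to 0.10, so the knob slipped out. I'll locate it.

```bash
python3 - <<'E'
from h import *
im,d=save('side','s4',(240,90,340,220),4.5); P=pts('side',d); hsv=cv2.cvtColor(im,cv2.COLOR_RGB2HSV)
C=np.array([.509,.0209]);u=np.array([.991,-.133]);v=np.array([.133,.991])
D=P[...,:2]-C; U=D@u; V=D@v; Z=P[...,2]
m=(abs(U-.024)<.02)&(V>.04)&(V<.18)&(Z>.19)&(Z<.31)
br=m&(im[...,0].astype(int)>im[...,2]+20)
print(m.sum(),br.sum()); 
if br.sum(): print('knob',np.median(V[br]),np.median(Z[br]),np.median(U[br]))
for lo in range(40,180,10):
  s=m&(V*1000>=lo)&(V*1000<lo+10)
  if s.sum(): print(lo,s.sum(),np.median(Z[s]).round(3),np.median(U[s]).round(3))
E
python3 ring.py t8 | tail -1 | tr '|' '\n' | awk '{print $1,$2,$5}' | tr '\n' ';'
```

```text
176 69
knob 0.05892966673807728 0.2523038182531187 0.021705191953576692
40 31 0.293 0.022
50 19 0.274 0.022
60 16 0.249 0.019
70 14 0.247 0.017
80 87 0.216 0.018
90 9 0.202 0.016
-14 194 3;-13 198 1;-12 199 1;-11 203 1;-10 200 1;-9 202 1;-8 193 2;-7 194 1;-6 188 1;-5 180 31;-4 170 33;-3 142 33;-2 116 33;-1 103 32;0 92 31;1 91 34;2 91 550;3 87 551;4 84 555;5 83 559;6 81 560;7 80 561;8 77 562;9 75 565;10 71 578;11 69 579;12 65 580;13 66 581;14 62 582;15 63 584;  ;
```

View pics/s4.png

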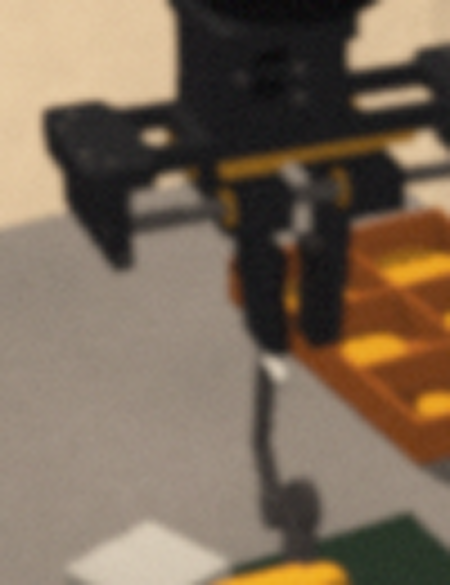

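```bash
python3 - <<'E'
from h import *
C=np.array([.509,.0209]);u=np.array([.991,-.133]);v=np.array([.133,.991])
for ph in (48,60,70,75,80,85,90,100):
    o=[]
    for L in (.03,.06,.117):
        w=C+.026*u+(.075+L*np.cos(np.radians(ph)))*v; p=proj('side',[*w,.172+L*np.sin(np.radians(ph))]); o.append(((p-[240,90])*4.5).round().astype(int).tolist())
    print(ph,o)
z=np.load('pics/t8.npz'); im=z['im']; print(im.shape)
from plant import r
P=pts('top',z['d']); k=(P[...,2]>.26)&(P[...,2]<.31)&(P[...,0]>.51)&(P[...,1]>.07)&(P[...,1]<.2); print('knob in top?',k.sum(),P[k].mean(0) if k.any() else '')
im,d=r.snapshot('side');P=pts('side',d)
for v_ in (150,155,160,165,168): print(v_,[(u_,tuple((P[v_,u_]*1000).round().astype(int).tolist())) for u_ in (290,293,296,299,303,306,310)])
E
```

```text
48 [[268, 442], [252, 379], [220, 259]]
60 [[272, 440], [259, 375], [234, 249]]
70 [[276, 441], [266, 376], [248, 249]]
75 [[278, 442], [270, 378], [256, 252]]
80 [[280, 444], [274, 381], [264, 257]]
85 [[282, 446], [279, 385], [272, 264]]
90 [[284, 449], [283, 390], [281, 273]]
100 [[288, 455], [291, 403], [298, 297]]
(480, 640, 3)
knob in top? 0 
150 [(290, (756, 567, 25)), (293, (513, 69, 309)), (296, (512, 55, 315)), (299, (516, 50, 316)), (303, (525, 52, 313)), (306, (87, -771, 792)), (310, (538, 48, 312))]
155 [(290, (760, 576, 3)), (293, (513, 69, 299)), (296, (511, 53, 306)), (299, (516, 52, 305)), (303, (526, 54, 302)), (306, (539, 67, 293)), (310, (539, 51, 300))]
160 [(290, (750, 556, -2)), (293, (758, 553, -2)), (296, (513, 58, 293)), (299, (516, 51, 295)), (303, (525, 52, 293)), (306, (539, 66, 282)), (310, (538, 49, 290))]
165 [(290, (734, 526, 0)), (293, (742, 522, 0)), (296, (515, 62, 280)), (299, (516, 52, 284)), (303, (524, 51, 283)), (306, (758, 473, 19)), (310, (539, 53, 278))]
168 [(290, (87, -771, 792)), (293, (732, 504, 2)), (296, (740, 500, 2)), (299, (515, 50, 280)), (303, (523, 49, 278)), (306, (757, 472, 10)), (310, (757, 449, 21))]
```

The lever is up near φ≈80° from +y, with the knob around v≈95 mm, z≈0.287 and the fingers ahead of it. I'll go over the knob with closed fingers and push it from behind.

Emit:
step_arm:
  increments:
    - [[0,0,2.5],[0,0,0]]
    - [[0,0,2.3],[0,0,0]]
    - [[0.35,2.2,0.2],[0,0,0]]
    - [[0.35,2.2,0],[0,0,0]]
    - [[0.35,2.3,0],[0,0,0]]
    - [[0.35,2.3,0],[0,0,0]]
    - [[0,0,-2.5],[0,0,0]]
    - [[0,0,-2],[0,0,0]]
    - [[0,0,0],[0,0,0]]
    - [[0,0,0],[0,0,0]]
  fingers: 0
  grip_force: 5

```text
clock: 30.8
tool_pos: [0.5488, 0.1508, 0.2551]
eef_rot: [0.751, 0.661, -0.0, -0.0]
contact_force: [-0.4, -1.0, -0.3]
opening: 0.004
finger_force: 0.0
```

```bash
python3 - <<'E'
from h import *
im,d=save('side','s5',(240,90,340,220),4.5); s=r.get_state(); C=np.array([.509,.0209]);D=s['tool_pos'][:2]-C; print(s['tool_pos'],s['contact_force'],D@[.991,-.133],D@[.133,.991])
hsv=cv2.cvtColor(im,cv2.COLOR_RGB2HSV); P=pts('side',d)
W=P[...,:2]-C; U=W@[.991,-.133]; V=W@[.133,.991]; Z=P[...,2]
br=(im[...,0].astype(int)>im[...,2]+20)&(Z>.24)&(Z<.32)&(abs(U-.022)<.02)&(V>.04)&(V<.18); v_,u_=np.nonzero(br); print(br.sum(),u_.mean(),v_.mean(),np.median(V[br]),np.median(Z[br]),np.median(U[br]))
E
```

```text
[0.54939987 0.15070608 0.25569402] [0.98602151 1.1065023  1.01322835] 0.022772060402439714 0.1340110086092586
167 297.21556886227546 154.52694610778443 0.08377187661072101 0.28616596371501046 0.01788546148713618
```

Emit:
step_arm:
  increments:
    - [[-0.15,-1.13,0],[0,0,0]]
    - [[-0.15,-1.13,0],[0,0,0]]
    - [[-0.15,-1.13,0],[0,0,0]]
    - [[-0.15,-1.13,0],[0,0,0]]
    - [[-0.15,-1.13,-0.05],[0,0,0]]
    - [[-0.15,-1.13,-0.25],[0,0,0]]
    - [[-0.15,-1.13,-0.35],[0,0,0]]
    - [[-0.15,-1.13,-0.5],[0,0,0]]
    - [[-0.15,-1.13,-0.65],[0,0,0]]
    - [[-0.15,-1.13,-0.85],[0,0,0]]

```text
clock: 31.85
tool_pos: [0.5338, 0.0363, 0.2278]
eef_rot: [0.751, 0.66, 0.0, 0.0]
contact_force: [-1.0, 0.2, 0.1]
opening: 0.01
finger_force: 0.3
```

```bash
cat > kn.py <<'E'
from h import *
import sys
im,d=save('side',sys.argv[1],(240,110,370,260),4); s=r.get_state(); C=np.array([.509,.0209]);D=s['tool_pos'][:2]-C; print(s['tool_pos'],s['contact_force'],D@[.991,-.133],D@[.133,.991])
P=pts('side',d); W=P[...,:2]-C; U=W@[.991,-.133]; V=W@[.133,.991]; Z=P[...,2]
br=(im[...,0].astype(int)>im[...,2]+20)&(im[...,0]<130)&(Z>.195)&(Z<.32)&(abs(U-.022)<.022)&(V>-.06)&(V<.18); v_,u_=np.nonzero(br); print(br.sum(),u_.mean(),v_.mean(),np.median(V[br]),np.median(Z[br]),np.median(U[br]))
E
python3 kn.py s6
```

```text
[0.53250132 0.03368247 0.22650628] [ 0.51476979 -1.28833663 -1.23082091] 0.02158973894096178 0.015793098633251408
158 313.5822784810127 179.91772151898735 -0.004187494344036841 0.2664299894829002 0.019005716577894117
```

The knob is now at φ≈130°, as planned. Next I'll come from above and press it down along its arc to about 150°.

Emit:
step_arm:
  increments:
    - [[0,0.2,1.5],[0,0,0]]
    - [[0,0,1.5],[0,0,0]]
    - [[-0.2,-2.0,0],[0,0,0]]
    - [[0,0,-0.9],[0,0,0]]
    - [[-0.08,-0.57,-0.69],[0,0,0]]
    - [[-0.09,-0.68,-0.75],[0,0,0]]
    - [[-0.08,-0.61,-0.81],[0,0,0]]
    - [[-0.07,-0.55,-0.86],[0,0,0]]
    - [[0,0,0],[0,0,0]]
    - [[0,0,0],[0,0,0]]

```text
clock: 32.9
tool_pos: [0.5284, -0.0043, 0.2178]
eef_rot: [0.751, 0.661, -0.0, -0.001]
contact_force: [-0.3, 0.6, 0.1]
opening: 0.006
finger_force: 0.0
```

```bash
python3 kn.py s7
```

```text
[ 0.52875448 -0.00405248  0.21816109] [0.51005656 0.19096756 0.60184158] 0.02289536941921887 -0.02210055773058
144 321.1388888888889 195.17361111111111 -0.03204699247951653 0.23640938726057453 0.020396910380885556
```

Emit:
step_arm:
  increments:
    - [[-0.04,-0.3,-0.3],[0,0,0]]
    - [[-0.04,-0.3,-0.3],[0,0,0]]
    - [[-0.03,-0.2,-0.3],[0,0,0]]
    - [[0,-0.1,-0.2],[0,0,0]]
    - [[0,0,-0.2],[0,0,0]]
    - [[0,0,-0.15],[0,0,0]]
    - [[0,0,-0.15],[0,0,0]]
    - [[0,0,0],[0,0,0]]
    - [[0,0,0],[0,0,0]]
    - [[0,0,0],[0,0,0]]

```text
clock: 33.95
tool_pos: [0.5276, -0.0136, 0.2024]
eef_rot: [0.751, 0.661, 0.0, -0.0]
contact_force: [-0.3, -0.4, -0.1]
opening: 0.003
finger_force: 0.0
```

```bash
python3 kn.py s8
```

```text
[ 0.52766506 -0.0136299   0.2023791 ] [0.42153139 0.66210546 0.18315405] 0.02308955389524307 -0.03173667483850114
180 323.5833333333333 191.03333333333333 -0.042847926579085385 0.24441742874300731 0.020693931548472294
```

```bash
python3 - <<'E'
from h import *
C=np.array([.509,.0209])
for n in('s7','s8'):
    q=np.load('pics/'+n+'.npz');im,d=q['im'],q['d'];P=pts('side',d); W=P[...,:2]-C; U=W@[.991,-.133]; V=W@[.133,.991]; Z=P[...,2]
    br=((im[...,0].astype(int)>im[...,2]+20)&(im[...,0]<130)&(Z>.195)&(Z<.32)&(abs(U-.022)<.022)&(V>-.06)&(V<.18)).astype('uint8')
    k,l,st,ce=cv2.connectedComponentsWithStats(br)
    for i in range(1,k):
        if st[i,4]>12: m=l==i; print(n,st[i],ce[i].round(),np.median(V[m]).round(4),np.median(Z[m]).round(4),np.median(U[m]).round(4),im[m].mean(0).round())
    # lever bar pixels: plane U 18..30, dark grey
    for a in range(-30,70,10):
        m=(U>.016)&(U<.032)&(abs(V*1000-a)<5)&(Z>.176)&(Z<.26)
        if m.sum(): print(a,m.sum(),np.percentile(Z[m],[10,50,90]).round(3),end=';')
    print()
E
```

```text
s7 [313 199  13  10  99] [320. 203.] -0.0321 0.2351 0.0176 [62. 38. 26.]
-30 111 [0.232 0.246 0.258];-10 18 [0.177 0.191 0.212];0 42 [0.187 0.195 0.208];10 20 [0.176 0.207 0.21 ];20 11 [0.203 0.208 0.209];30 8 [0.204 0.205 0.206];40 13 [0.2   0.204 0.206];50 10 [0.199 0.202 0.204];60 15 [0.18  0.187 0.201];
s8 [314 164  24   7  60] [325. 167.] -0.0476 0.3167 0.0273 [90. 64. 27.]
s8 [329 169   4   9  22] [331. 172.] -0.0553 0.3102 0.0289 [75. 56. 33.]
s8 [315 209  13   9  87] [321. 212.] -0.0403 0.2206 0.0176 [58. 35. 23.]
-30 4 [0.249 0.253 0.258];-20 2 [0.179 0.189 0.198];-10 16 [0.177 0.18  0.202];0 36 [0.178 0.186 0.201];10 14 [0.177 0.2   0.202];20 16 [0.195 0.199 0.201];30 7 [0.197 0.2   0.201];40 17 [0.196 0.199 0.2  ];50 11 [0.194 0.199 0.2  ];60 12 [0.183 0.191 0.198];
```

Emit:
step_arm:
  increments:
    - [[0,0,-0.1],[0,0,0]]
    - [[0,-0.1,-0.1],[0,0,0]]
    - [[0,0,-0.1],[0,0,0]]
    - [[0,0,-0.1],[0,0,0]]
    - [[0,0,-0.05],[0,0,0]]
    - [[0,0,0],[0,0,0]]
    - [[0,0,0],[0,0,0]]
    - [[0,0,0],[0,0,0]]
    - [[0,0,0],[0,0,0]]
    - [[0,0,0],[0,0,0]]

```text
clock: 35.0
tool_pos: [0.5276, -0.0147, 0.1978]
eef_rot: [0.751, 0.66, 0.0, -0.0]
contact_force: [-0.2, 0.2, 0.1]
opening: 0.006
finger_force: 0.0
```

Emit:
step_arm:
  increments:
    - [[0,0,-0.05],[0,0,0]]
    - [[0,0,-0.05],[0,0,0]]
    - [[0,0,0],[0,0,0]]
    - [[0,0,0],[0,0,0]]
    - [[0,0,0],[0,0,0]]
    - [[0,0,0],[0,0,0]]
    - [[0,0,0],[0,0,0]]
    - [[0,0,0],[0,0,0]]
    - [[0,0,0],[0,0,0]]
    - [[0,0,0],[0,0,0]]

```text
clock: 36.0
tool_pos: [0.5277, -0.0148, 0.1971]
eef_rot: [0.751, 0.66, 0.0, 0.0]
contact_force: [-1.2, -0.2, 6.0]
opening: 0.009
finger_force: 2.7
```

The lever hits a firm stop at the predicted home height with 6 N. I'll lift off and verify.

Emit:
step_arm:
  increments:
    - [[0,0,0.5],[0,0,0]]
    - [[0,0,1],[0,0,0]]
    - [[0,0,2],[0,0,0]]
    - [[0,0,3],[0,0,0]]
    - [[0,0,3],[0,0,0]]
    - [[0,3,3],[0,0,0]]
    - [[0,3,1],[0,0,0]]
    - [[0,4,0],[0,0,0]]
    - [[0,4,0],[0,0,0]]
    - [[0,0,0],[0,0,0]]

```text
clock: 37.0
tool_pos: [0.5269, 0.1329, 0.3321]
eef_rot: [0.747, 0.664, 0.002, -0.002]
contact_force: [0.3, -0.5, -0.2]
opening: 0.008
finger_force: 0.0
```

```bash
python3 - <<'E'
from h import *
C=np.array([.509,.0209])
for n in('side','top'):
    im,d=r.snapshot(n);P=pts(n,d); W=P[...,:2]-C; U=W@[.991,-.133]; V=W@[.133,.991]; Z=P[...,2]
    br=((im[...,0].astype(int)>im[...,2]+20)&(im[...,0]<140)&(Z>.19)&(Z<.25)&(abs(U-.022)<.022)&(V>-.06)&(V<.0))
    if br.sum(): vv,uu=np.nonzero(br); print(n,br.sum(),uu.mean(),vv.mean(),np.median(V[br]),np.median(Z[br]),Z[br].max())
    if n=='top':
        kc=C+.026*np.array([.991,-.133])-.035*np.array([.133,.991]); print('home knob proj',proj('top',[*kc,.212]))
    else:
        kc=C+.026*np.array([.991,-.133])-.035*np.array([.133,.991]); print('home knob proj',proj('side',[*kc,.212]))
s=r.get_state(); print(s['clock'],s['tool_pos'],s['contact_force'])
E
```

```text
side 111 321.13513513513516 214.02702702702703 -0.04060438025342584 0.2168708564818558 0.22395515514112485
home knob proj [324.4489506  213.82741465]
top 90 347.52222222222224 224.5 -0.038245282623741605 0.2186645798943932 0.22475932523334236
home knob proj [347.57237249 222.32869026]
37.1 [0.52737981 0.12596907 0.33204453] [-0.1570376  -0.40251519  0.04801209]
```

```bash
python3 - <<'E'
from h import *
C=np.array([.509,.0209])
for ph in (130,149,152,155,157,158,160):
    t=np.radians(ph); k=C+.026*np.array([.991,-.133])+(.075+.117*np.cos(t))*np.array([.133,.991]); p=[*k,.172+.117*np.sin(t)]; print(ph,proj('side',p).round(1),proj('top',p).round(1))
# circle fit of knob depth points, both views, radius 11 mm
from scipy.optimize import least_squares
u=np.array([.991,-.133]);v=np.array([.133,.991])
for n in('side','top'):
    im,d=r.snapshot(n);P=pts(n,d);W=P[...,:2]-C;Q=np.stack([W@u,W@v,P[...,2]],-1)
    m=(im[...,0].astype(int)>im[...,2]+20)&(im[...,0]<140)&(abs(Q[...,0]-.022)<.022)&(Q[...,1]>-.06)&(Q[...,1]<0)&(Q[...,2]>.2)&(Q[...,2]<.25)
    q=Q[m]; f=least_squares(lambda p:np.linalg.norm(q-p,axis=1)-.011,[.026,-.035,.212],loss='soft_l1',f_scale=.001); print(n,f.x.round(4),'phi',np.degrees(np.arctan2(f.x[2]-.172,f.x[1]-.075)))
E
```

```text
130 [317.2 181.5] [325. 212.]
149 [322.4 201.9] [341.6 218.7]
152 [323.1 205.1] [343.5 219.7]
155 [323.6 208.4] [345.2 220.7]
157 [324.  210.6] [346.2 221.4]
158 [324.1 211.7] [346.7 221.7]
160 [324.4 213.8] [347.5 222.3]
side [ 0.0208 -0.0337  0.212 ] phi 159.80186652692547
top [ 0.0212 -0.0343  0.2125] phi 159.68446135005456
```

The lever is home: both views put it within 0.3° of the 160° home angle. The robot is clear of the winder, so I'll hand in.

```bash
python3 -c "
from plant import r
print(r.finish_job())"
```

```text
the job is handed in; nothing more can be done
None
```

The job is handed in at about 37 s: both cameras put the lever within 0.3° of home, the notch was about 0.4° from the top before the lever went over, the highest force I read was about 8 N (each finger gripped the barrel at 6 N), and I turned the barrel by gripping its flat side faces rather than the rim; no verdict came back.

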